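# Index the slide jig and draw its pivot pin for greasing

### The arm

A 6-joint arm with a two-finger parallel gripper is mounted at the origin on the work surface. World frame = base frame: x ahead of the robot, y to its left, z up, the work surface at z = 0. Lengths are in m, angles in rad, forces in N, time in s.
With the tool pointing down it reaches from about 0.35 to 0.975 m from the base axis. Payload 4.9 kg.
Tool frame: the origin (TCP) lies midway between the tips of the shut fingers; the grasp point (between the pads) lies 19 mm behind it; z points along the fingers, y is the direction in which the jaws open and shut (so a half turn about z gives the same grasp; the last joint's range is limited). The gripper opens to 85 mm and grips with 20 to 120 N. Pads are 22 mm wide; open, the fingers measure 114 mm over their backs; the gripper's body (76 mm by 85 mm) begins 54 mm behind the grasp point. The pads swing forward as they close: fully open they stand 13 mm farther back than shut.
Start: joints at [1.017, 0.053, 1.613, -0, 1.476, -0.119], TCP at [0.263, 0.567, 0.231] pointing down, gripper open.
Joint ranges: [-3.01, 3.01], [-1.01, 2.22], [0.06, 2.58], [-1.02, 4.17], [0.09, 2.62], [-3.14, 3.14]. Speed limits (rad/s): [2.57, 2.57, 3.14, 3.14, 3.14, 3.14].

### API

Orientations are given as a unit quaternion [w, x, y, z].
In Python, from plant import state, grab_frame, camera_params, job_done, boxes_of gives the robot as it stands.
- The arm moves only by the tool step_arm, never from a script. Its argument "steps" is a list of rows, each a list of 4 numbers: the shift along the tool's x, y, z in mm, then the turn about the tool's z in degrees. A call has 1 to 8 rows; each row shifts and turns the pose as measured when the row begins, along the tool's axes as they then stand; what a row does not reach is not made up. A row lasts 1/10 s, in which the tool goes at most 50 mm and 8.59 degrees, less where a joint would pass 70% of its speed; a pose out of reach is approached as far as the arm can. A call is refused whole if a number of a shift passes 50 or a number of a turn 8.59, either way. A call with a gripper value outside its range is refused whole. "claw" is the opening in per cent of the stroke, from 0 (shut) to 100 (fully open), set as the call begins (left out, the last holds). The fingers move at their own pace and stop on an object; the grip force is fixed at half the most. Time passes only in rows, so rows that do not move let the fingers close. It gives the time, the measured TCP pose, the force and the opening at its end, in the units of the state.
- state(): the state, without advancing time (a new reading comes with each control period).
- grab_frame(name): name is "scene" or "top" or "wrist"; returns (picture, depth): 420x560x3 uint8, red, green, blue; 420x560 float32, m along the optical axis (not along the pixel's ray), 0 where there is no reading.
- camera_params(name): a dict with "mtx" (3x3 intrinsics, pixels), "extrinsics" (4x4, takes a point from camera to world coordinates); the wrist camera has in their place "T_tool_cam" (4x4, takes a point from camera to tool coordinates, whose origin is the TCP and whose axes are the flange's). Camera axes: x right, y down, z forward; pixel columns grow to the right and rows downward; lengths in m; the calibration is good to about 2 mm. A picture is of the moment at which its call begins: read the wrist's pose just before it. camera_params takes no time and is no camera call.
- job_done(): hands the job in, once; it reports no verdict.
Trained networks look in the newest picture that a camera, given by its name, has taken for a name from the list of things; names that differ only in an ending like _2 or _b are one class to them, and where a whole thing is asked for, a point or a joint stands for the part that bears it (a point fixed in the world has none). Each returns a list of dicts, best first, with "p" (0 to 1); they miss things now and then, are a little off and sometimes report something else, mostly with a low value. They report only what shows in the picture. A call takes as long as a camera call. They do not tell look-alikes from the thing itself.
- boxes_of(camera, label): "box" ([left, top, width, height] in pixels, round what is visible of it).
The state is a dict: "time": time; "joint_pos": joint angles; "joint_vel": joint speeds; "joint_efforts": joint torques, N m; "tool_pos": TCP position; "tool_rot": TCP orientation; "contact_force": force on the tool from outside, world axes, zero at the start; "ft_torque": the same for the moment, N m; "gripper_width": opening from 0.0 (shut) to 1.0 (fully open).
Only numpy, scipy, OpenCV 4.12 (cv2) and the standard library are available. Lean on these libraries where they do the work, as an engineer would, in place of code of your own. Each camera call takes 0.05 s, during which the arm holds its last target. There are 200 camera calls.

### The job

Index the cross-slide jig in the puppet workshop: with the pin still fully down in its block, slide the carrier until the fixed pointer stands over the middle of the round stud and stop there for a second, then slide it on until the pointer stands over the middle of the square stud and stop again. Leave the carrier there and draw the pin straight up out of its snug bore, without forcing it sideways, only until the groove round the middle of its shank has just come clear of the block (about 35 mm), so that a colleague can grease it. Finish while still holding the pin up there in the gripper, upright and still, with the pointer still over the middle of the square stud; do not pull the pin right out, and leave the other things on the bench alone.

Things in the scene. Friction and masses are not known exactly. Their poses are not given: they have to be found in the camera images.
- jig: fixed plywood base of the jig, 300 x 300 x 18 mm, on the bench with two aluminium rails along its x; origin at the centre of its underside; its x and y axes are the directions of the two slides, z up. It stands at any yaw within about 0.3 rad
- carrier: the jig's top plate, plywood 190 (x) x 270 (y) x 12 mm, top face 72 mm above the bench. Slides up to 90 mm each way in the jig's x and y from the middle, where it starts; cannot turn or lift; stays where left (about 4 N friction per slide). Origin: centre of its outline, at bench height; axes as the jig's. Carries a handle (-x, -y corner), the pin's block (-x, +y corner) and two steel studs (+x side)
- round_stud (a point): centre of the top of the round stud, a dark steel disc 20 mm across and 4 mm high on the carrier (the stud further to +x and +y)
- square_stud (a point): centre of the top of the square stud, dark steel, 20 x 20 mm and 4 mm high, on the carrier (30 mm in -x and 100 mm in -y from the round one)
- handle_grip (a point): point to grip on the carrier's handle, an upright round wooden knob 26 mm across fixed to the carrier on a thinner stem; the wood reaches from 20 to 68 mm above the plate; this point is on its axis, 48 mm above the plate (120 mm above the bench)
- bore_mouth (a point): centre of the upper mouth of the upright bore, 136 mm above the bench, in an aluminium block 50 x 50 x 64 mm high fixed on the carrier; the bore is 64 mm deep and about 1 mm wider than the pin; z up. It moves with the carrier
- pin: loose steel pin, about 0.2 kg: round shank 16 mm across, 60 mm long, and on top a round head 26 mm across, 45 mm high. A dark groove 4 mm wide runs round the shank, its middle 30 mm below the head. Origin: centre of the foot; z up along the pin. Fully down, the head rests on the block, the foot 60 mm below the bore's mouth. Pushed sideways, it drags the carrier along
- pin_grip (a point): point to grip on the pin's axis, in its head, 28 mm above the block when the pin is fully down (88 mm above the foot); it moves with the pin
- pointer: fixed steel pointer on its own stand beyond the jig: a post 145 mm high, a rod reaching back from it towards the jig 128 mm above the bench, slanting down to a fine tip over the carrier; origin on the bench straight below the tip; the post is 220 mm from the tip along +x of the pointer
- pointer_tip (a point): the tip of the pointer, 85 mm above the bench, 9 mm above the tops of the studs; it does not move
- tape: bystander: roll of paper tape lying flat, 96 mm across, 25 mm high; origin at the centre of its underside
- glue: bystander: white plastic glue bottle, 64 mm across, 150 mm high, standing; origin at the centre of its underside
- offcut: bystander: wooden offcut 130 x 55 x 22 mm; origin at the centre of its underside
- carton: bystander: small cardboard carton 100 x 70 x 50 mm; origin at the centre of its underside
There are look-alikes about, which are no part of the job. Several things have the shape of the pin; the one meant has the colours described above.

How it is judged:
On the way, in this order (a step that is already met when the one before it is completed fails the run):
1. the pointer stands over the round stud and the carrier is stopped, the pin fully down (horizontal distance between pointer_tip and round_stud below 0.007 m and z of pin in the frame of bore_mouth below -0.055 m and linear speed of carrier below 0.02 m/s), for 0.4 s.
2. the pointer stands over the square stud and the carrier is stopped, the pin fully down (horizontal distance between pointer_tip and square_stud below 0.007 m and z of pin in the frame of bore_mouth below -0.055 m and linear speed of carrier below 0.02 m/s), for 0.4 s.
At the end, for the whole second after the job is handed in: Ends holding: pin gripped (over 2 N), still, upright within 0.08 rad, raised so its foot is 17 to 32 mm below the bore's mouth, within 4 mm of the bore's axis and pressing on the block under 12 N; pointer tip within 7 mm (level) of the square stud's centre (horizontal distance between pointer_tip and square_stud below 0.007 m and z of pin in the frame of bore_mouth between -0.032 and -0.017 m and horizontal distance between pin and bore_mouth below 0.004 m and angle between pin's own z axis and vertical below 0.08 rad and contact force between the fingers and pin above 2 N and contact force between pin and carrier below 12 N and linear speed of pin below 0.01 m/s); the arm keeps its last pose, push and grip.
It fails at once if the pin is pulled right out of its bore (z of pin in the frame of bore_mouth above -0.004 m).
It fails at once if the pin is forced sideways or jammed in its bore (over 40 N) (contact force between pin and carrier above 40 N).
It fails at once if a bystander object is moved more than 20 mm (distance of any of tape, glue, offcut, carton from where it was at the start of the episode above 0.02 m).
It also fails if it takes over 54 s, if anything falls off the work surface, if the arm or the gripper's body presses on something with over 40 N, if the wrist force passes 120 N, or if a joint passes its speed limit or range.

## Working session

There is one attempt and no reset: what is moved stays moved. The work goes in short steps, Python scripts to look and compute and a tool call to move; the robot and the scene stay as the last step left them, time stands still between calls to the robot, and variables do not carry over. Pictures are saved under pics/ and viewed, about 8 in all and at most 12, crops included, and the job is handed in when it is done.

Besides the shell and the picture viewer there is one more tool, called after "Call:" in YAML: its name, and indented under it one key for each argument. step_arm: Moves the arm, as the interface text tells. Its arguments: {"type":"object","properties":{"steps":{"type":"array"},"claw":{"type":"number"}},"required":["steps"]}

```bash
mkdir -p pics
cat > h.py <<'E'
import numpy as np, cv2
from plant import *
def snap(n):
    s=state(); p,d=grab_frame(n); c=camera_params(n)
    K=np.array(c["mtx"])
    if n=="wrist":
        T=np.eye(4); w,x,y,z=s["tool_rot"]
        from scipy.spatial.transform import Rotation as R
        T[:3,:3]=R.from_quat([x,y,z,w]).as_matrix(); T[:3,3]=s["tool_pos"]; T=T@np.array(c["T_tool_cam"])
    else: T=np.array(c["extrinsics"])
    return p,d,K,T
def pts(d,K,T):
    v,u=np.indices(d.shape); P=np.stack([(u-K[0,2])/K[0,0]*d,(v-K[1,2])/K[1,1]*d,d],-1)
    return P@T[:3,:3].T+T[:3,3]
def ray(u,v,K,T,z):
    r=T[:3,:3]@np.linalg.inv(K)@[u,v,1]; o=T[:3,3]; return o+r*(z-o[2])/r[2]
def proj(P,K,T):
    q=K@(np.linalg.inv(T)@np.append(P,1))[:3]; return q[:2]/q[2]
def save(n,p): cv2.imwrite("pics/"+n,cv2.cvtColor(p,cv2.COLOR_RGB2BGR))
E
python3 - <<'E'
from h import *
s=state(); print(s["time"],s["tool_pos"],s["tool_rot"])
for n in("top","scene"):
    p,d,K,T=snap(n); np.savez(n+".npz",p=p,d=d,K=K,T=T); save(n+"1.png",p); print(n,T[:3,3].round(3),T[:3,2].round(2))
    for l in("jig","carrier","round_stud","square_stud","handle_grip","bore_mouth","pin","pointer","pointer_tip"):
        print(l,[(np.round(b["box"]).tolist(),round(b["p"],2)) for b in boxes_of(n,l)[:4]])
E
```

```text
0.0 [0.26291382 0.5663296  0.23008636] [-3.42030159e-04  2.15665069e-01  9.76466879e-01 -9.46225502e-04]
top [ 0.357 -0.003  1.589] [ 0.11  0.01 -0.99]
jig [([235.0, 143.0, 101.0, 102.0], 0.68)]
carrier [([241.0, 157.0, 92.0, 66.0], 0.91), ([376.0, 190.0, 30.0, 25.0], 0.43)]
round_stud [([239.0, 156.0, 91.0, 66.0], 0.58)]
square_stud [([237.0, 158.0, 93.0, 70.0], 0.63)]
handle_grip [([236.0, 160.0, 92.0, 66.0], 0.75), ([232.0, 144.0, 103.0, 100.0], 0.53)]
bore_mouth [([238.0, 158.0, 93.0, 67.0], 0.98)]
pin [([192.0, 236.0, 15.0, 3.0], 0.66), ([242.0, 200.0, 11.0, 6.0], 0.6), ([208.0, 181.0, 10.0, 11.0], 0.42), ([208.0, 209.0, 11.0, 9.0], 0.4)]
pointer [([285.0, 83.0, 29.0, 80.0], 0.65)]
pointer_tip [([286.0, 86.0, 29.0, 74.0], 0.68)]
scene [1.046 0.531 0.605] [-0.58 -0.6  -0.56]
jig [([175.0, 184.0, 174.0, 153.0], 0.87), ([190.0, 184.0, 140.0, 110.0], 0.74)]
carrier [([194.0, 185.0, 135.0, 108.0], 0.6)]
round_stud [([194.0, 186.0, 137.0, 107.0], 0.83)]
square_stud [([196.0, 188.0, 134.0, 108.0], 0.89)]
handle_grip [([192.0, 182.0, 138.0, 114.0], 0.89)]
bore_mouth [([195.0, 185.0, 139.0, 110.0], 0.82)]
pin [([383.0, 246.0, 19.0, 44.0], 0.83), ([296.0, 294.0, 18.0, 45.0], 0.79), ([302.0, 203.0, 20.0, 22.0], 0.73), ([353.0, 254.0, 14.0, 42.0], 0.69)]
pointer [([201.0, 170.0, 26.0, 31.0], 0.73), ([107.0, 235.0, 115.0, 104.0], 0.6), ([194.0, 187.0, 140.0, 107.0], 0.26)]
pointer_tip [([104.0, 234.0, 124.0, 106.0], 0.76), ([194.0, 183.0, 138.0, 111.0], 0.44)]
```

Run:
```python
from h import *
a=np.load("top.npz")["p"][70:270,150:420]; save("top_c.png",cv2.resize(a,None,fx=2.9,fy=2.9,interpolation=2))
a=np.load("scene.npz")["p"][150:360,90:420]; save("scene_c.png",cv2.resize(a,None,fx=2.4,fy=2.4,interpolation=2))
```

```text
(no output)
```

View pics/top_c.png

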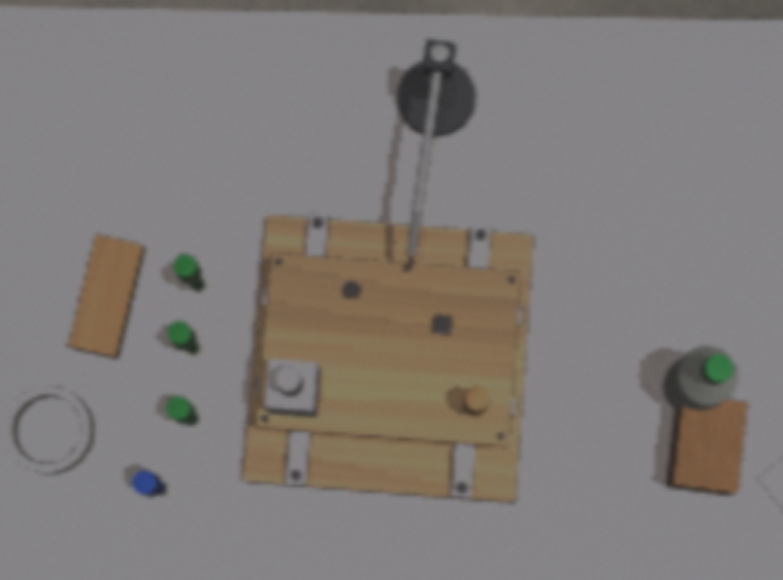

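View pics/scene_c.png

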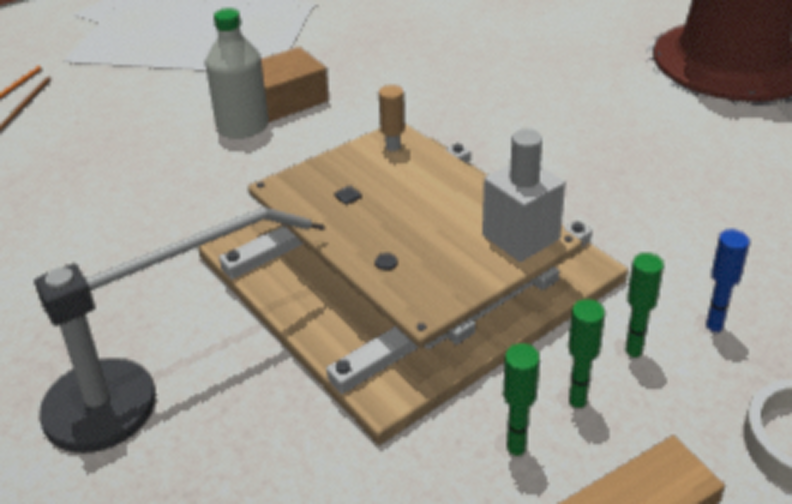

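The scene camera confirms the layout. In the top crop, the steel pin sits in its block at (287,380), the knob is at (476,400), the round stud at (351,289), the square stud at (442,324) and the pointer tip at (409,265). In full-frame top pixels, the pin candidates are the steel one in the block (249,201), green ones at (214,162), (212,185) and (212,211), and a blue one at (200,236). I choose the steel one in the block.

Run:
```python
from h import *
t=np.load("top.npz"); K,T=t["K"],t["T"]
f=lambda u,v,z:ray(150+u/2.9,70+v/2.9,K,T,z)
for n,u,v,z in(("round",351,289,.076),("square",442,324,.076),("tip",409,265,.085),("knob",476,400,.140),("pin",287,378,.181),("c1",278,261,.072),("c2",512,279,.072),("c3",500,436,.072),("c4",264,419,.072)): print(n,f(u,v,z).round(4))
P=pts(t["d"],K,T)
for n,u,v in(("knob",476,400),("pin",287,378)): print(n,P[70+int(v/2.9),150+int(u/2.9)].round(3))
print(camera_params("wrist"))
```

```text
round [0.6648 0.0561 0.076 ]
square [ 0.629  -0.0418  0.076 ]
tip [ 0.6902 -0.0053  0.085 ]
knob [ 0.5401 -0.076   0.14  ]
pin [0.5527 0.1129 0.181 ]
c1 [0.6945 0.1355 0.072 ]
c2 [ 0.6802 -0.1159  0.072 ]
c3 [ 0.5109 -0.1054  0.072 ]
c4 [0.5235 0.1449 0.072 ]
knob [ 0.543 -0.075  0.142]
pin [0.553 0.116 0.183]
{'mtx': array([[345.87269771,   0.        , 282.39938229],
       [  0.        , 345.87269771, 206.64896018],
       [  0.        ,   0.        ,   1.        ]]), 'T_tool_cam': array([[-1.63449647e-03, -9.56007422e-01, -2.93337925e-01,
         7.53659953e-02],
       [ 9.99998430e-01, -1.36191332e-03, -1.13348681e-03,
         7.65635055e-04],
       [ 6.84120974e-04, -2.93339317e-01,  9.56008147e-01,
        -1.41382762e-01],
       [ 0.00000000e+00,  0.00000000e+00,  0.00000000e+00,
         1.00000000e+00]])}
```

Call:
step_arm:
  steps:
    - [0,0,-25,-7.2]
    - [0,0,-25,-7.2]
    - [0,0,-20,-7.2]
    - [0,0,0,0]
  claw: 60

```text
time: 1.4
tool_pos: [0.2629, 0.5662, 0.3017]
tool_rot: [-0.001, 0.022, 1.0, -0.002]
contact_force: [-0.4, 1.1, 0.2]
gripper_width: 0.602
```

```bash
cat >> h.py <<'E'
def to(x,y,z=None):
    from scipy.spatial.transform import Rotation as R
    s=state(); w,a,b,c=s["tool_rot"]; M=R.from_quat([a,b,c,w]).as_matrix()
    p=s["tool_pos"]; t=np.array([x,y,p[2] if z is None else z])
    print("t",round(s["time"],2),"tcp",np.round(p,4),"xdir deg",np.degrees(np.arctan2(M[1,0],M[0,0])).round(2),"tilt",M[2].round(3),"F",np.round(s["contact_force"],1),"w",round(float(s["gripper_width"]),3)); print("shift mm",(M.T@(t-p)*1000).round(1))
E
python3 - <<'E'
from h import *
to(.5,0,.30)
t=np.load("scene.npz"); P=pts(t["d"],t["K"],t["T"])
t2=np.load("top.npz"); Q=pts(t2["d"],t2["K"],t2["T"])
for q in(P,Q):
    m=(q[...,2]>.19)&(q[...,2]<1)&(q[...,0]>0.15); print(m.sum(), q[m].min(0) if m.any() else 0,q[m].max(0) if m.any() else 0)
E
```

```text
t 1.4 tcp [0.2629 0.5662 0.3017] xdir deg 177.47 tilt [ 0.002 -0.003 -1.   ] F [-0.4  1.1  0.2] w 0.602
shift mm [-261.9 -555.2    3. ]
6722 [ 0.15002791 -2.39645797  0.19000526] [1.04574102 0.53143846 0.60519853]
7388 [0.15001332 0.28811541 0.24584403] [0.33153796 0.61160889 0.60677387]
```

Call:
step_arm:
  steps:
    - [-22,-46,0,0]
    - [-22,-46,0,0]
    - [-22,-46,0,0]
    - [-22,-46,0,0]
    - [-22,-46,0,0]
    - [-22,-46,0,0]
    - [-22,-46,0,0]
    - [-22,-46,0,0]

```text
time: 2.2
tool_pos: [0.4142, 0.1949, 0.2925]
tool_rot: [-0.004, 0.028, 1.0, -0.004]
contact_force: [1.0, 1.4, -0.3]
gripper_width: 0.602
```

Call:
step_arm:
  steps:
    - [-22,-47,0,0]
    - [-22,-47,0,0]
    - [-22,-47,0,0]
    - [-22,-46,0,0]
    - [0,0,0,0]
    - [0,0,0,0]

```text
time: 2.8
tool_pos: [0.4859, 0.0024, 0.2857]
tool_rot: [-0.007, 0.042, 0.999, -0.004]
contact_force: [0.4, -0.0, -0.5]
gripper_width: 0.599
```

Run:
```python
from h import *
p,d,K,T=snap("wrist"); np.savez("w1.npz",p=p,d=d,K=K,T=T); save("w1.png",cv2.resize(p,None,fx=1.4,fy=1.4,interpolation=2))
to(.540,-.076,.2)
for n,P in(("round",(.665,.056,.076)),("sq",(.629,-.042,.076)),("tip",(.69,-.005,.085)),("knob",(.541,-.076,.14)),("pin",(.553,.114,.181))): print(n,(proj(P,K,T)*1.4).round())
```

```text
t 2.85 tcp [0.4857 0.0027 0.2856] xdir deg 175.28 tilt [ 0.014 -0.01  -1.   ] F [-0.5 -0.1 -0.4] w 0.593
shift mm [-61.8 -73.2  85.4]
round [479. 455.]
sq [358. 425.]
tip [409. 492.]
knob [283. 364.]
pin [603. 390.]
```

View pics/w1.png

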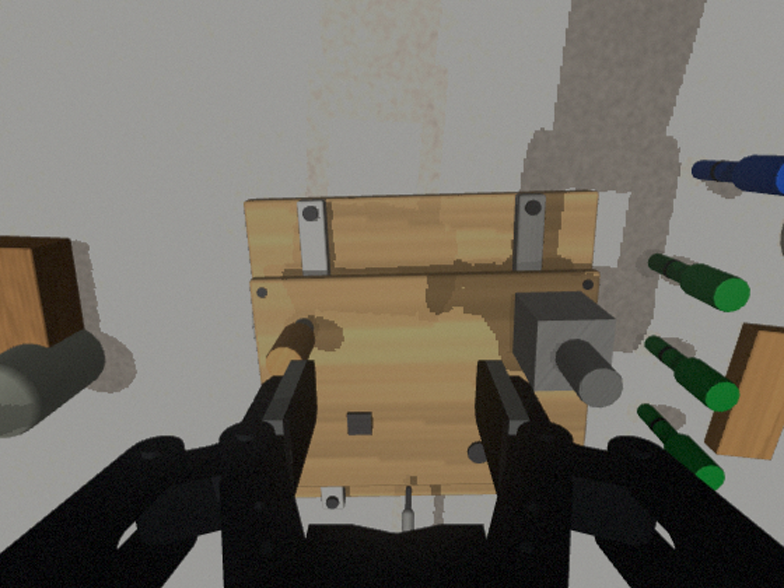

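The wrist view shows the steel pin's head at (600,388), the square stud at (360,423), the round stud partly hidden at (478,452) and the pointer tip at (408,489). All are within a few pixels of the predictions, so the top-camera estimates hold.

Run:
```python
from h import *
t=np.load("w1.npz"); K,T,d,p=t["K"],t["T"],t["d"],t["p"]
for n,u,v,z in(("sq",360,423.5,.076),("round",477,453,.076),("tip",408,488,.085),("pin",600.5,388,.181)): print(n,ray((u+.2)/1.4-.2,(v+.2)/1.4-.2,K,T,z).round(4))
P=pts(d,K,T)
# dark studs centroid in plate
g=p.max(2); m=((np.abs(P[...,2]-.076)<.006)&(g<75)).astype(np.uint8)
n,l,s,c=cv2.connectedComponentsWithStats(m)
for i in range(1,n):
    if s[i,4]>40: print(s[i],(c[i]*1.4).round(),ray(*c[i],K,T,.076).round(4))
m=(P[...,2]>.1)&(P[...,2]<.15)&(P[...,0]<.6)&(P[...,1]<-.04)&(P[...,1]>-.12); print("knob",m.sum(),np.median(P[m],0),np.percentile(P[m],[3,97],0))
m=(P[...,2]>.175)&(P[...,2]<.187)&(P[...,1]>.08)&(P[...,1]<.15)&(P[...,0]>.5); print("pin",m.sum(),P[m].mean(0),P[m].min(0),P[m].max(0))
e=[ray(x/1.4,y/1.4,K,T,.072) for x,y in((262,293),(588,285))]; v=e[0]-e[1]; print("yaw y-axis",np.arctan2(v[0],-v[1]))
```

```text
sq [ 0.6275 -0.0402  0.076 ]
round [0.6632 0.0547 0.076 ]
tip [ 0.6862 -0.0053  0.085 ]
pin [0.5519 0.1123 0.181 ]
[529 111  21  27 214] [751. 173.] [0.4507 0.255  0.076 ]
[490 190  22  25 179] [696. 279.] [0.5258 0.2238 0.076 ]
[416 200   8   7  45] [587. 284.] [0.5229 0.1429 0.076 ]
[366 208  52  47 242] [534. 308.] [0.5383 0.1027 0.076 ]
[211 228  13   9  42] [306. 323.] [ 0.5362 -0.0724  0.076 ]
[  0 252  41  48 471] [ 36. 377.] [ 0.5648 -0.2961  0.076 ]
[486 258  23  23 170] [691. 373.] [0.6034 0.2266 0.076 ]
[248 294  18  16 271] [359. 422.] [ 0.6262 -0.0407  0.076 ]
[334 315  14  16 158] [476. 452.] [0.6624 0.0544 0.076 ]
[479 314  23  15 155] [683. 448.] [0.672  0.2256 0.076 ]
knob 761 [ 0.53426969 -0.07424477  0.13514392] [[ 0.52890577 -0.08636262  0.10262875]
 [ 0.54682932 -0.06388574  0.13945632]]
pin 804 [0.55135552 0.11219981 0.17908809] [0.53979572 0.10014238 0.1750256 ] [0.56504986 0.12526442 0.18154929]
yaw y-axis -0.056863339919420226
```

Call:
step_arm:
  steps:
    - [-20,-25,0,-1.4]
    - [-20,-25,0,0]
    - [-20,-24,10,0]
    - [0,0,20,0]
    - [0,0,20,0]
    - [0,0,10,0]
    - [0,0,0,0]
  claw: 80

```text
time: 3.55
tool_pos: [0.5411, -0.0675, 0.2217]
tool_rot: [-0.007, 0.024, 1.0, -0.003]
contact_force: [-0.2, -0.3, 0.3]
gripper_width: 0.801
```

Run:
```python
from h import *
p,d,K,T=snap("wrist"); np.savez("w2.npz",p=p,d=d,K=K,T=T); save("w2.png",cv2.resize(p,None,fx=1.4,fy=1.4,interpolation=2))
to(.539,-.075,.102)
```

```text
t 3.6 tcp [ 0.5414 -0.0676  0.2226] xdir deg 177.24 tilt [ 0.013 -0.007 -1.   ] F [-0.  -0.1 -0.6] w 0.802
shift mm [  0.5  -6.7 120.6]
```

View pics/w2.png

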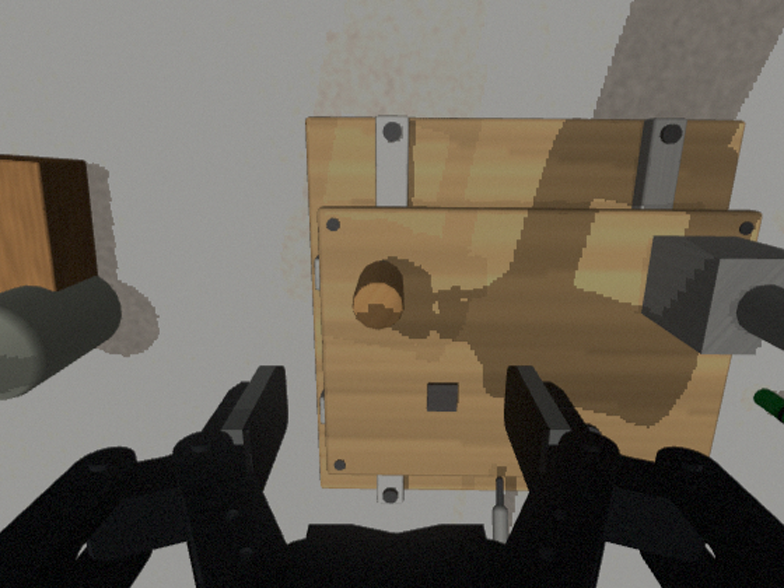

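The knob top is at (378,305), the square stud at (442,397) and the tip at (500,476).

Run:
```python
from h import *
t=np.load("w2.npz"); K,T,d=t["K"],t["T"],t["d"]
for n,u,v,z in(("knob",378,304,.140),("sq",442.5,396.5,.076),("tip",499.5,476,.085)): q=ray(u/1.4,v/1.4,K,T,z); print(n,q.round(4))
P=pts(d,K,T); m=(P[...,2]>.135)&(P[...,2]<.145)&(abs(P[...,0]-.54)<.04)&(abs(P[...,1]+.075)<.04); print(m.sum(),P[m].min(0),P[m].max(0),P[m].mean(0))
to(.5405,-.0755,.102)
```

```text
knob [ 0.5404 -0.0759  0.14  ]
sq [ 0.6272 -0.041   0.076 ]
tip [ 0.6838 -0.0046  0.085 ]
1005 [ 0.52931895 -0.0886943   0.13500425] [ 0.55399574 -0.06370274  0.14060884] [ 0.54091426 -0.07623627  0.13833662]
t 3.6 tcp [ 0.5414 -0.0676  0.2226] xdir deg 177.24 tilt [ 0.013 -0.007 -1.   ] F [-0.  -0.1 -0.6] w 0.802
shift mm [ -1.   -7.1 120.6]
```

Call:
step_arm:
  steps:
    - [0,-8,10,0]
    - [0,0,22,0]
    - [0,0,22,0]
    - [0,0,22,0]
    - [0,0,15,0]
    - [0,0,10,0]
    - [0,0,0,0]

```text
time: 4.3
tool_pos: [0.5438, -0.0776, 0.1239]
tool_rot: [-0.0, 0.023, 1.0, -0.006]
contact_force: [0.3, -0.1, 0.1]
gripper_width: 0.801
```

Run:
```python
from h import *
to(.5405,-.0757,.102)
```

```text
t 4.3 tcp [ 0.5438 -0.0776  0.1239] xdir deg 177.37 tilt [-0.    -0.011 -1.   ] F [ 0.3 -0.1  0.1] w 0.801
shift mm [ 3.3  2.  21.8]
```

Call:
step_arm:
  steps:
    - [3,2,10,0]
    - [0,0,10,0]
    - [0,0,3,0]
    - [0,0,0,0]

```text
time: 4.7
tool_pos: [0.5423, -0.076, 0.1015]
tool_rot: [0.002, 0.023, 1.0, -0.006]
contact_force: [-0.5, -1.1, 0.4]
gripper_width: 0.801
```

Call:
step_arm:
  steps:
    - [0,0,0,0]
    - [0,0,0,0]
    - [0,0,0,0]
    - [0,0,0,0]
    - [0,0,0,0]
    - [0,0,0,0]
    - [0,0,0,0]
  claw: 0

```text
time: 5.4
tool_pos: [0.543, -0.0764, 0.1028]
tool_rot: [0.003, 0.023, 1.0, -0.006]
contact_force: [-0.1, -2.4, -0.6]
gripper_width: 0.292
```

Run:
```python
from h import *
s=state()["tool_pos"]; to(s[0]+.022,s[1]-.0595)
```

```text
t 5.4 tcp [ 0.543  -0.0764  0.1028] xdir deg 177.34 tilt [-0.006 -0.012 -1.   ] F [-0.1 -2.4 -0.6] w 0.292
shift mm [-24.7 -58.4   0.9]
```

Call:
step_arm:
  steps:
    - [-4,-10,0,0]
    - [-4,-10,0,0]
    - [-4,-10,0,0]
    - [-4,-10,0,0]
    - [-4,-10,0,0]
    - [-4,-8,0,0]
    - [0,0,0,0]

```text
time: 6.1
tool_pos: [0.5614, -0.1313, 0.1029]
tool_rot: [-0.003, 0.022, 1.0, -0.001]
contact_force: [1.3, -3.2, -1.7]
gripper_width: 0.29
```

Run:
```python
from h import *
p,d,K,T=snap("wrist"); np.savez("w3.npz",p=p,d=d,K=K,T=T); save("w3.png",cv2.resize(p,None,fx=1.4,fy=1.4,interpolation=2))
to(.565,-.1359)
p,d,K,T=snap("scene"); np.savez("s3.npz",p=p,d=d,K=K,T=T)
```

```text
t 6.15 tcp [ 0.5614 -0.1313  0.1029] xdir deg 177.53 tilt [ 0.005 -0.003 -1.   ] F [-0.2 -3.7 -2.3] w 0.289
shift mm [-3.8 -4.5 -0. ]
```

View pics/w3.png

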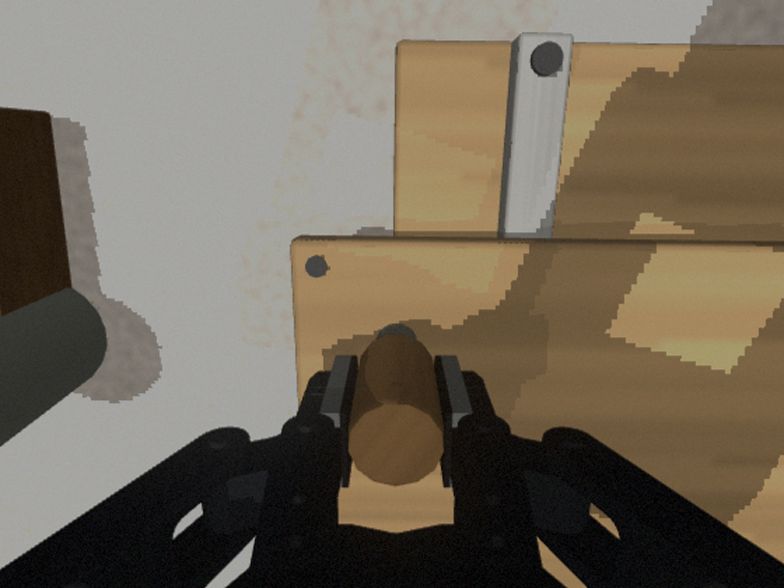

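The grip is good and the carrier follows, with the knob between the pads at (397,440). I'll make up the shortfall and check with the scene camera.

Call:
step_arm:
  steps:
    - [-4,-5,0,0]
    - [0,0,0,0]
    - [0,0,0,0]

```text
time: 6.5
tool_pos: [0.565, -0.1359, 0.1028]
tool_rot: [-0.003, 0.021, 1.0, -0.001]
contact_force: [-1.2, -0.8, 0.1]
gripper_width: 0.288
```

Run:
```python
from h import *
to(.565,-.1359)
for n in("scene",):
    p,d,K,T=snap(n); np.savez("s3.npz",p=p,d=d,K=K,T=T)
    tp=proj((.685,-.005,.085),K,T); print("tip proj",tp)
    u,v=tp.astype(int); a=p[v-40:v+40,u-55:u+55]; print(u-55,v-40)
    save("s3.png",cv2.resize(a,None,fx=7,fy=7,interpolation=2))
```

```text
t 6.5 tcp [ 0.565  -0.1359  0.1028] xdir deg 177.56 tilt [ 0.005 -0.003 -1.   ] F [-1.2 -0.8  0.1] w 0.288
shift mm [0. 0. 0.]
tip proj [224.72757936 244.91240913]
169 204
```

View pics/s3.png

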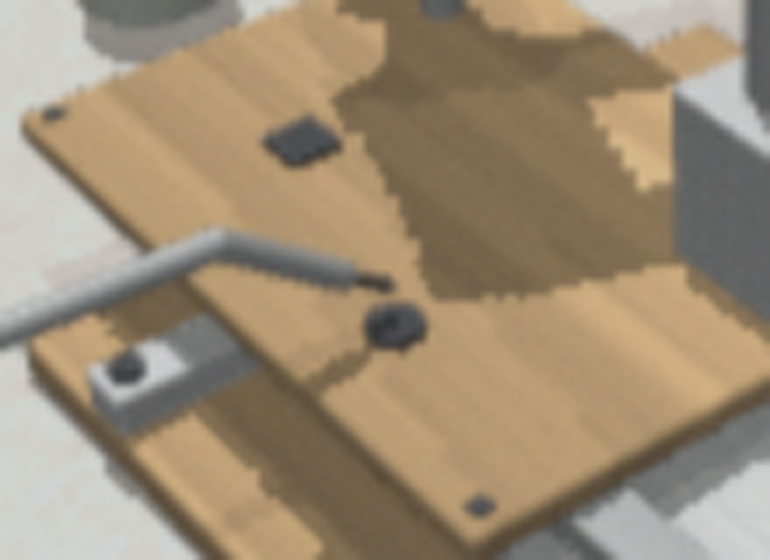

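The crop shows the tip at (393,286) and the centre of the round stud's top at (396,322).

Run:
```python
from h import *
t=np.load("s3.npz"); K,T=t["K"],t["T"]
g=lambda u,v,z: ray(169+u/7-.4,204+v/7-.4,K,T,z)
a,b=g(393,286,.085),g(396,322,.076); print(a.round(4),b.round(4),(a-b)[:2]*1000)
c=g(303,141,.076);print("sq",c.round(4),(b-c).round(4))
p=t["p"][204:284,169:279].max(2)<75
n,l,s,cc=cv2.connectedComponentsWithStats(p.astype(np.uint8))
for i in range(1,n):
    if 15<s[i,4]<300: print(s[i],cc[i]*7)
# same with initial picture for tip
p,d,K,T=snap("top"); np.savez("t3.npz",p=p,d=d,K=K,T=T)
u,v=[int(x) for x in proj((.685,-.005,.08),K,T)]; print(u,v); print(p[v-8:v+9,u-8:u+9].max(2))
```

```text
[ 0.684  -0.0062  0.085 ] [ 0.6877 -0.0009  0.076 ] [-3.65158333 -5.27206557]
sq [ 0.6531 -0.0977  0.076 ] [0.0346 0.0967 0.    ]
[53 45  7  5 18] [386.55555556 328.22222222]
290 163
[[145 145 144 145 143 129 107  96  96 106 115 122 134 143 146 145 145]
 [145 146 146 146 143 131 109  97  98 108 115 124 138 144 146 146 145]
 [140 140 142 143 142 134 114 101  98 107 115 130 142 146 147 146 147]
 [136 137 137 140 143 139 126 108  98  93 109 133 144 147 146 147 147]
 [139 139 138 139 140 135 121 107  99  85 105 132 141 143 143 144 145]
 [141 140 140 139 135 121  97  80  74  75 101 129 138 139 139 138 141]
 [141 140 140 138 127 103  74  61  58  68  93 123 138 139 138 139 139]
 [140 141 140 136 120  87  66  56  56  64  84 115 135 140 139 139 139]
 [142 141 141 137 119  86  66  59  61  67  84 113 134 139 139 138 138]
 [142 142 142 139 123  95  74  67  68  76  97 123 138 141 140 140 140]
 [141 142 142 141 134 118  96  82  79  94 117 134 140 140 141 140 141]
 [142 142 142 142 141 136 124 111 109 120 134 139 140 140 140 140 141]
 [145 144 144 144 143 143 140 136 136 138 141 142 141 142 141 141 140]
 [145 145 145 145 144 145 144 143 142 138 138 139 143 144 143 144 143]
 [142 144 145 145 146 146 144 141 129 117 114 124 135 139 143 145 144]
 [140 142 144 146 145 145 141 129 113 102 101 105 113 123 137 143 146]
 [138 141 141 142 141 138 127 110 102  99  98  99 101 108 121 135 141]]
```

Run:
```python
from h import *
def cen(p,u,v,r=9):
    a=p[v-r:v+r+1,u-r:u+r+1].max(2).astype(float); w=np.clip(105-a,0,None)
    n,l,s,c=cv2.connectedComponentsWithStats((w>0).astype(np.uint8)); i=l[r,r]; w*=(l==i)
    y,x=np.indices(a.shape); return u-r+(w*x).sum()/w.sum(), v-r+(w*y).sum()/w.sum(), (w>0).sum()
A=np.load("top.npz"); B=np.load("t3.npz"); K,T=A["K"],A["T"]
for n,p,u,v in(("round0",A["p"],271,170),("sq0",A["p"],302,182),("round1",B["p"],290,162)):
    c=cen(p,u,v); print(n,np.round(c,2),ray(c[0],c[1],K,T,.076).round(4))
u,v=[int(x) for x in proj((.625,-.1,.076),K,T)] ; u0,v0=[int(x) for x in proj((.651,-.1,.076),K,T)]
c=cen(B["p"],u0,v0);print("sq1",np.round(c,2),ray(c[0],c[1],K,T,.076).round(4))
print(A["p"][154:168,284:298].max(2))
S=np.load("scene.npz");K,T=S["K"],S["T"]
for P in((.6648,.0561,.076),(.629,-.0418,.076)): print(proj(P,K,T))
```

```text
round0 [270.68 169.54  35.  ] [0.6651 0.0572 0.076 ]
sq0 [301.88 181.44  48.  ] [ 0.6298 -0.0401  0.076 ]
round1 [289.64 161.76  47.  ] [ 0.6909 -0.001   0.076 ]
sq1 [322.6  176.08 256.  ] [ 0.648  -0.1038  0.076 ]
[[100 111 125 132 133 129 116 102 103 108 118 128 133 134]
 [102 114 129 133 132 125 111 101 105 114 127 131 133 134]
 [ 99 113 129 133 132 124 110 101 105 115 128 132 133 134]
 [ 98 112 130 133 132 124 109 101 106 116 126 131 132 134]
 [ 99 113 129 134 132 128 112  92 102 119 126 129 132 134]
 [104 111 125 129 128 125 108  84  98 120 128 130 133 133]
 [113 115 120 120 116 109  97  79  92 116 126 130 131 132]
 [127 126 127 125 114  96  80  78 101 120 127 128 127 125]
 [131 131 130 128 116  93  81  90 111 127 130 130 129 128]
 [130 131 130 129 119 104 102 112 124 128 130 130 131 130]
 [132 132 132 131 129 125 125 127 130 131 130 131 131 130]
 [134 134 134 133 133 133 133 133 133 133 132 133 133 132]
 [133 133 132 133 133 133 133 133 133 133 133 133 133 134]
 [133 133 133 133 133 134 133 134 133 134 133 133 134 133]]
[250.5809505  257.56358449]
[234.81785656 229.94731895]
```

The cameras together say the stud should move about (-1.5, -3) mm, so I nudge it and dwell.

Call:
step_arm:
  steps:
    - [1.5,-3,0,0]
    - [0,0,0,0]
    - [0,0,0,0]
    - [0,0,0,0]
    - [0,0,0,0]
    - [0,0,0,0]
    - [0,0,0,0]
    - [0,0,0,0]

```text
time: 7.4
tool_pos: [0.5641, -0.1379, 0.1029]
tool_rot: [-0.001, 0.021, 1.0, -0.001]
contact_force: [0.6, -1.5, -2.4]
gripper_width: 0.287
```

Run:
```python
from h import *
to(.565,-.1359)
p,d,K,T=snap("scene"); np.savez("s4.npz",p=p,d=d,K=K,T=T)
a=p[225:265,200:255]; b=p[215:265,200:255]
save("s4.png",cv2.resize(a,None,fx=14,fy=14,interpolation=cv2.INTER_NEAREST))
```

```text
t 7.4 tcp [ 0.5641 -0.1379  0.1029] xdir deg 177.59 tilt [ 0.003 -0.002 -1.   ] F [ 0.6 -1.5 -2.4] w 0.287
shift mm [-0.8  2.1 -0. ]
```

View pics/s4.png

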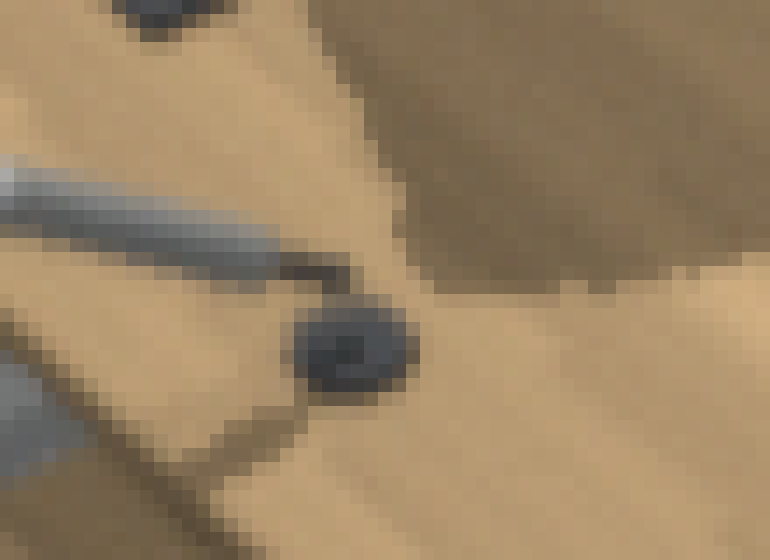

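The round stud's top ellipse is centred at (353,335) with the tip at (350,286). That is 3.6 px apart vertically against 3.5 expected, so it is centred, and it has stood still for 0.7 s. Next comes the square stud at (35.7, 98.1) mm on.

Call:
step_arm:
  steps:
    - [-3.5,11,0,0]
    - [-3.5,11,0,0]
    - [-3.5,11,0,0]
    - [-3.5,11,0,0]
    - [-3.5,11,0,0]
    - [-3.5,11,0,0]
    - [-3.5,11,0,0]
    - [0,0,0,0]

```text
time: 8.25
tool_pos: [0.5849, -0.0641, 0.1029]
tool_rot: [-0.012, 0.023, 1.0, -0.003]
contact_force: [3.7, 3.4, -4.1]
gripper_width: 0.289
```

Run:
```python
from h import *
to(.5998,-.0398,.1025)
```

```text
t 8.25 tcp [ 0.5849 -0.0641  0.1029] xdir deg 177.41 tilt [ 0.024 -0.007 -1.   ] F [ 3.7  3.4 -4.1] w 0.289
shift mm [-13.7  24.9  -0.1]
```

Call:
step_arm:
  steps:
    - [-6,10,0,0]
    - [-5,10,0,0]
    - [-3,5,0,0]
    - [0,0,0,0]
    - [0,0,0,0]

```text
time: 8.75
tool_pos: [0.5981, -0.0411, 0.1029]
tool_rot: [-0.016, 0.023, 1.0, -0.004]
contact_force: [-1.5, -0.7, -0.6]
gripper_width: 0.288
```

Run:
```python
from h import *
to(.5998,-.0398,.1025)
```

```text
t 8.75 tcp [ 0.5981 -0.0411  0.1029] xdir deg 177.35 tilt [ 0.031 -0.009 -0.999] F [-1.5 -0.7 -0.6] w 0.288
shift mm [-1.7  1.4  0.3]
```

Call:
step_arm:
  steps:
    - [-1.7,1.4,0,0]
    - [0,0,0,0]
    - [0,0,0,0]
    - [0,0,0,0]
    - [0,0,0,0]
    - [0,0,0,0]
    - [0,0,0,0]

```text
time: 9.45
tool_pos: [0.5994, -0.0404, 0.1029]
tool_rot: [-0.016, 0.023, 1.0, -0.004]
contact_force: [-1.4, -0.3, -1.5]
gripper_width: 0.289
```

Run:
```python
from h import *
to(.5998,-.0398,.1025)
p,d,K,T=snap("scene"); np.savez("s5.npz",p=p,d=d,K=K,T=T)
a=p[225:265,200:255]
save("s5.png",cv2.resize(a,None,fx=14,fy=14,interpolation=cv2.INTER_NEAREST))
```

```text
t 9.45 tcp [ 0.5994 -0.0404  0.1029] xdir deg 177.31 tilt [ 0.031 -0.008 -0.999] F [-1.4 -0.3 -1.5] w 0.289
shift mm [-0.3  0.7  0.4]
```

View pics/s5.png

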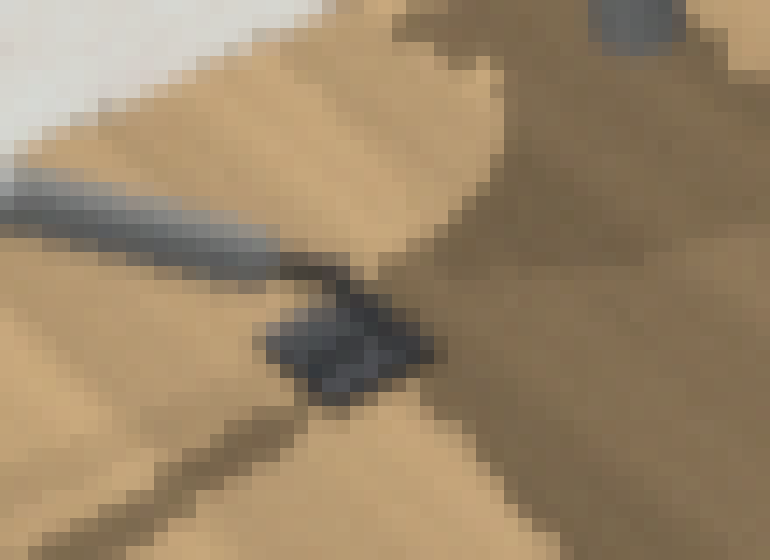

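The square stud's top is centred at about (351,333) with the tip at (348,285). The 3.5 px offset is what's expected, so it is centred and has dwelt. Now I release the knob and rise.

Call:
step_arm:
  steps:
    - [0,0,0,0]
    - [0,0,0,0]
    - [0,0,0,0]
    - [0,0,0,0]
  claw: 80

```text
time: 9.9
tool_pos: [0.5987, -0.0405, 0.1028]
tool_rot: [-0.017, 0.023, 1.0, -0.004]
contact_force: [-0.6, -0.2, -0.7]
gripper_width: 0.801
```

Call:
step_arm:
  steps:
    - [0,0,-15,0]
    - [1,0,-20,0]
    - [1,0,-30,0]
    - [1,0,-35,0]
    - [1,0,-35,0]
    - [0,0,-10,0]
    - [0,0,0,0]

```text
time: 10.6
tool_pos: [0.5996, -0.0391, 0.2584]
tool_rot: [-0.017, 0.023, 1.0, -0.004]
contact_force: [0.2, -0.1, -0.4]
gripper_width: 0.799
```

Run:
```python
from h import *
to(.590,.145,.245)
```

```text
t 10.6 tcp [ 0.5996 -0.0391  0.2584] xdir deg 177.35 tilt [ 0.033 -0.01  -0.999] F [ 0.2 -0.1 -0.4] w 0.799
shift mm [ 17.6 183.6  12.3]
```

Call:
step_arm:
  steps:
    - [3,35,0,0]
    - [3,38,0,0]
    - [3,38,0,0]
    - [3,38,0,0]
    - [3,25,0,0]
    - [0,0,0,0]
    - [0,0,0,0]

```text
time: 11.3
tool_pos: [0.5886, 0.1399, 0.2465]
tool_rot: [-0.024, 0.025, 0.999, -0.006]
contact_force: [-0.4, -0.2, -0.3]
gripper_width: 0.8
```

Run:
```python
from h import *
p,d,K,T=snap("wrist"); np.savez("w6.npz",p=p,d=d,K=K,T=T); save("w6.png",cv2.resize(p,None,fx=1.4,fy=1.4,interpolation=2))
P=pts(d,K,T); m=(P[...,2]>.172)&(P[...,2]<.19)&(abs(P[...,0]-.608)<.03)&(abs(P[...,1]-.148)<.03)
print(m.sum(),P[m].min(0),P[m].max(0),P[m].mean(0)); v,u=np.nonzero(m); print(u.mean()*1.4,v.mean()*1.4, proj((.608,.148,.181),K,T)*1.4)
to(.608,.148,.22)
```

```text
1188 [0.59676368 0.13758672 0.17200504] [0.62244669 0.16285894 0.18137713] [0.60826132 0.15030456 0.17905764]
420.109595959596 357.7930976430976 [415.28213019 359.14213271]
t 11.35 tcp [0.5885 0.1396 0.2464] xdir deg 177.14 tilt [ 0.048 -0.012 -0.999] F [-0.9  0.8  0.6] w 0.798
shift mm [-20.3   9.7  25.3]
```

View pics/w6.png

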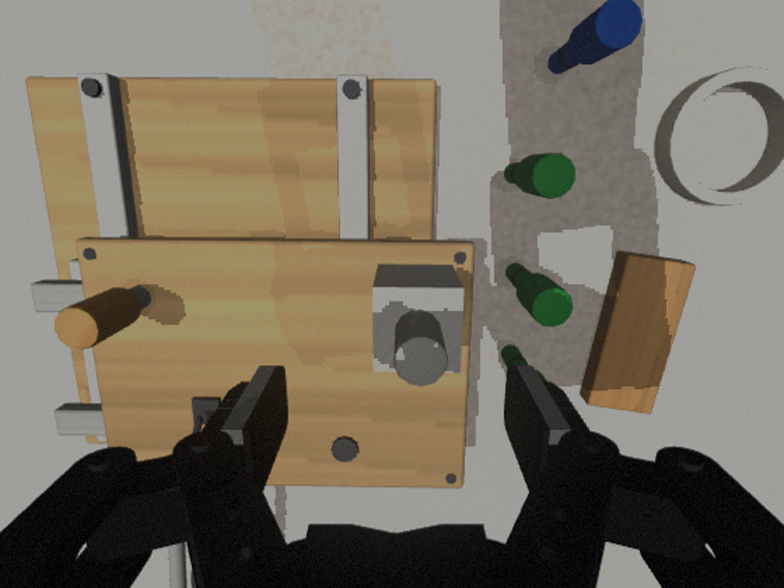

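The view shows the steel pin's head at (420,360), depth-measured centre (0.609, 0.150). The square stud is under the finger at (205,405). Approach above the head.

Call:
step_arm:
  steps:
    - [-7,3.5,8,0]
    - [-7,3.5,8,0]
    - [-7,3,8,0]
    - [0,0,5,0]
    - [0,0,0,0]
    - [0,0,0,0]
  claw: 60

```text
time: 11.95
tool_pos: [0.6105, 0.1445, 0.2108]
tool_rot: [-0.026, 0.028, 0.999, -0.006]
contact_force: [0.4, -0.7, 0.3]
gripper_width: 0.599
```

Run:
```python
from h import *
p,d,K,T=snap("wrist"); np.savez("w7.npz",p=p,d=d,K=K,T=T); save("w7.png",p[150:400,120:460])
P=pts(d,K,T); m=(P[...,2]>.172)&(P[...,2]<.19)&(abs(P[...,0]-.608)<.022)&(abs(P[...,1]-.15)<.02)
print(m.sum(),P[m].min(0),P[m].max(0),P[m].mean(0))
to(.609,.150,.145)
```

```text
1735 [0.59683033 0.13784896 0.17210546] [0.62237252 0.16318268 0.18216046] [0.60843873 0.1503245  0.1791492 ]
t 12.0 tcp [0.6104 0.1446 0.2109] xdir deg 176.8 tilt [ 0.052 -0.014 -0.999] F [ 0.5 -0.4 -0.9] w 0.598
shift mm [-1.7  6.3 65.8]
```

View pics/w7.png

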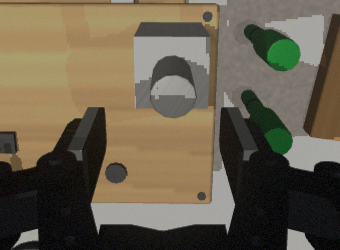

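Call:
step_arm:
  steps:
    - [0,6,3,0]
    - [0,0,3,0]
    - [0,0,0,0]

```text
time: 12.3
tool_pos: [0.6107, 0.1511, 0.2056]
tool_rot: [-0.025, 0.028, 0.999, -0.006]
contact_force: [-0.1, 1.1, 0.4]
gripper_width: 0.599
```

Run:
```python
from h import *
to(.609,.1503,.145)
```

```text
t 12.3 tcp [0.6107 0.1511 0.2056] xdir deg 176.81 tilt [ 0.05  -0.013 -0.999] F [-0.1  1.1  0.4] w 0.599
shift mm [-1.4 -0.1 60.6]
```

Call:
step_arm:
  steps:
    - [0,0,12,0]
    - [0,0,14,0]
    - [-1,0,14,0]
    - [-1,0,10,0]
    - [0,0,0,0]
    - [0,0,0,0]

```text
time: 12.9
tool_pos: [0.6088, 0.1503, 0.1493]
tool_rot: [-0.026, 0.028, 0.999, -0.006]
contact_force: [-1.3, -0.1, 0.3]
gripper_width: 0.6
```

Run:
```python
from h import *
to(.609,.1503,.145)
```

```text
t 12.9 tcp [0.6088 0.1503 0.1493] xdir deg 176.82 tilt [ 0.053 -0.014 -0.999] F [-1.3 -0.1  0.3] w 0.6
shift mm [-0.4  0.   4.3]
```

Call:
step_arm:
  steps:
    - [0,0,2,0]
    - [0,0,0,0]
    - [0,0,0,0]
  claw: 38

```text
time: 13.2
tool_pos: [0.6094, 0.1504, 0.1482]
tool_rot: [-0.026, 0.028, 0.999, -0.006]
contact_force: [-0.3, -0.4, 0.0]
gripper_width: 0.383
```

Run:
```python
from h import *
to(.609,.1503,.145)
p,d,K,T=snap("wrist"); save("w8.png",cv2.resize(p[200:400,170:390],None,fx=3,fy=3,interpolation=2))
```

```text
t 13.2 tcp [0.6094 0.1504 0.1482] xdir deg 176.81 tilt [ 0.051 -0.013 -0.999] F [-0.3 -0.4  0. ] w 0.383
shift mm [ 0.3 -0.   3.2]
```

View pics/w8.png

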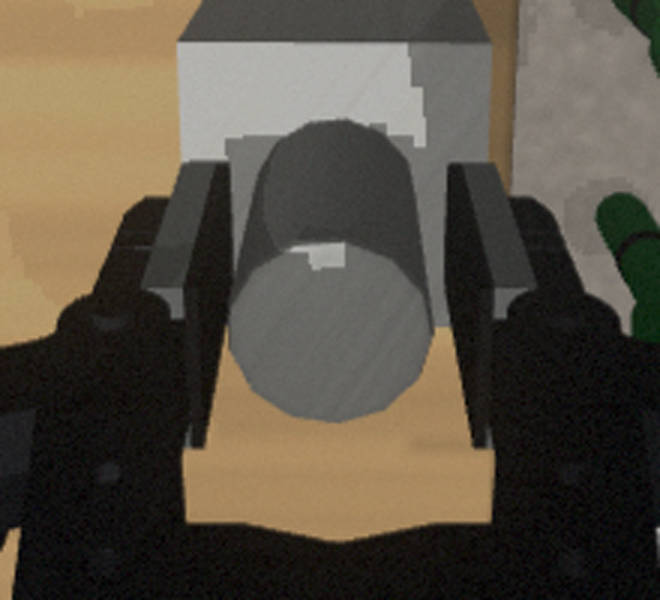

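The pin's head is centred at x=331 and the gap between the pads at x=339, so the pads are about 1 mm too far to +y. I correct that and close.

Call:
step_arm:
  steps:
    - [0,-1,0,0]
    - [0,0,0,0]
    - [0,0,0,0]
    - [0,0,0,0]

```text
time: 13.65
tool_pos: [0.6101, 0.1494, 0.1496]
tool_rot: [-0.024, 0.028, 0.999, -0.006]
contact_force: [-1.0, 0.1, -0.3]
gripper_width: 0.377
```

Call:
step_arm:
  steps:
    - [0,0,0,0]
    - [0,0,0,0]
    - [0,0,0,0]
    - [0,0,0,0]
    - [0,0,0,0]
    - [0,0,0,0]
  claw: 0

```text
time: 14.25
tool_pos: [0.6102, 0.1495, 0.1499]
tool_rot: [-0.024, 0.028, 0.999, -0.006]
contact_force: [0.5, -0.1, 0.4]
gripper_width: 0.285
```

Run:
```python
from h import *
s=state()["tool_pos"]; to(s[0],s[1],s[2]+.035)
```

```text
t 14.25 tcp [0.6102 0.1495 0.1499] xdir deg 176.82 tilt [ 0.048 -0.013 -0.999] F [ 0.5 -0.1  0.4] w 0.285
shift mm [  1.7  -0.4 -35. ]
```

Call:
step_arm:
  steps:
    - [0.2,0,-4,0]
    - [0.2,0,-4,0]
    - [0.2,0,-4,0]
    - [0,0,0,0]

```text
time: 14.65
tool_pos: [0.6097, 0.1495, 0.1609]
tool_rot: [-0.025, 0.028, 0.999, -0.006]
contact_force: [0.1, 0.2, -2.1]
gripper_width: 0.286
```

Run:
```python
from h import *
to(.6102,.1495,.185)
```

```text
t 14.65 tcp [0.6097 0.1495 0.1609] xdir deg 176.81 tilt [ 0.05  -0.013 -0.999] F [ 0.1  0.2 -2.1] w 0.286
shift mm [  0.7  -0.2 -24.1]
```

The force is 2 N downward, which is the pin's own weight, with no sideways force. Continuing up.

Call:
step_arm:
  steps:
    - [0.3,0,-5,0]
    - [0.3,0,-5,0]
    - [0.2,0,-5,0]
    - [0,0,0,0]

```text
time: 15.05
tool_pos: [0.6098, 0.1496, 0.1772]
tool_rot: [-0.025, 0.028, 0.999, -0.006]
contact_force: [-0.0, 0.3, -1.6]
gripper_width: 0.289
```

Run:
```python
from h import *
to(.6102,.1495,.185)
```

```text
t 15.05 tcp [0.6098 0.1496 0.1772] xdir deg 176.81 tilt [ 0.049 -0.013 -0.999] F [-0.   0.3 -1.6] w 0.289
shift mm [ 0.  -0.2 -7.8]
```

Call:
step_arm:
  steps:
    - [0.1,0,-4,0]
    - [0.1,0,-3.5,0]
    - [0,0,0,0]
    - [0,0,0,0]
    - [0,0,0,0]

```text
time: 15.55
tool_pos: [0.6096, 0.1497, 0.1856]
tool_rot: [-0.025, 0.028, 0.999, -0.006]
contact_force: [0.3, 0.8, -3.0]
gripper_width: 0.286
```

Run:
```python
from h import *
to(.6102,.1495,.185)
p,d,K,T=snap("scene"); 
P=pts(d,K,T)
a=p[190:265,195:310]; save("s9.png",cv2.resize(a,None,fx=6.9,fy=6.9,interpolation=2))
```

```text
t 15.55 tcp [0.6096 0.1497 0.1856] xdir deg 176.81 tilt [ 0.05  -0.013 -0.999] F [ 0.3  0.8 -3. ] w 0.286
shift mm [-0.6 -0.2  0.6]
```

View pics/s9.png

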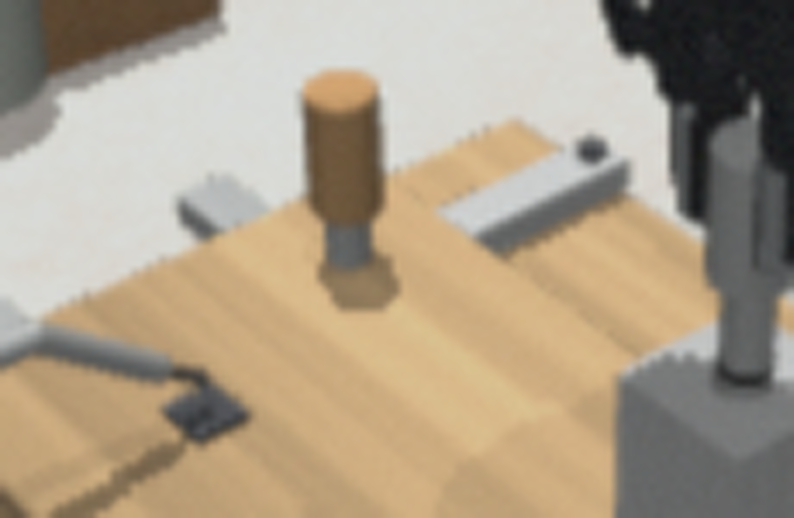

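The final view shows the groove just clear of the block at (745,377) and the pin upright. The tip at about (203,380) is over the square stud, whose top is centred at about (206,404), and that gap is again the expected 3.5 px. Handing in.

Run:
```python
from h import *
to(.6102,.1495,.185); print(job_done())
```

```text
t 15.6 tcp [0.6097 0.1497 0.1856] xdir deg 176.82 tilt [ 0.05  -0.013 -0.999] F [-0.1  0.4 -2.3] w 0.287
shift mm [-0.6 -0.2  0.6]
the job is handed in; nothing more can be done
None
```

I handed the job in at 15.6 s, with the carrier indexed and the pin held up in the gripper; no verdict was reported.

**What I did:** I gripped the knob and slid the carrier until the pointer stood over the round stud, then on to the square stud. It stood still for about 0.7 s at each. I then let go of the knob, gripped the steel pin's head and raised it 35.7 mm straight up.

**Last checks:**
- **Pointer:** in the scene camera the tip was over the middle of the square stud to about 1–2 mm, after the lift as well.
- **Pin:** the groove was just clear of the block and the pin looked upright. From the 35.7 mm lift, the foot should be about 24 mm below the bore's mouth.
- **Forces:** only about 2–3 N downward, which is the pin's weight, and under 1 N sideways.

**What disagreed:**
- **Camera positions:** the cameras differed by up to about 5 mm on the first stop at the round stud. I averaged them and nudged the carrier before dwelling.
- **Tool tilt:** the tool drifted to about 0.05 rad off vertical, about the jaw axis. I could not correct that with these moves; the pin was not visibly tilted, but I did not measure its angle.

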